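# Put the welding bench over from mains to generator

### The job

The bench feed has to be put over from one supply to the other: take the wide U-shaped handle of the changeover switch from the side it leans to now to upright (centre off), pause there for two seconds, then throw it fully over to the opposite side and let go. Leave the lever of the small isolator on the same bench as it is.

Things in the scene. Friction and masses are not known exactly. Their poses are not given: they have to be found in the camera images.
- changeover_box: The changeover switch's grey sheet-metal box, fixed to the bench, 160 (x) x 90 (y) x 85 (z) mm. Origin: centre of its underside, on the bench top; z up. It may stand turned any way on the bench. Its -x end has two small black glands (mains), its +x end one large black inlet (generator). The handle's pivot axis runs along the box's y axis, through the point 60 mm above the origin. It is the only switch with a U-shaped handle.
- changeover (a joint): Angle of the U-shaped handle about the pivot, rad: 0 = upright (centre off), negative = leaning to the box's -x end, positive = leaning to its +x end; stops at -0.75 and +0.75. It starts leaning to the -x end, at or near that stop. No spring and no click: friction (about 4 N at the bar) holds it wherever it is left.
- changeover_bar (a point): Middle of the handle's crossbar: a black round bar 18 mm thick and 118 mm long, parallel to the box's y axis, 110 mm from the pivot axis (so 170 mm above the bench when upright, about 140 mm at the stops), carried by two flat steel arms, one at each end of the bar, 106 mm clear between them. Underneath the bar's middle there is free space down to the box's lid. At angle a the bar lies 110*sin(a) mm along the box's x from the pivot and 110*cos(a) mm above it.
- isolator (a joint): Lever of the other, smaller switch (grey box 110 x 70 x 55 mm with one thin steel stick, black 24 mm ball on its end about 110 mm above the bench), rad: 0 as it is now, up to 1.06 thrown over. To be left alone.
Things that resemble listed ones, but are neither listed nor needed, are in the scene too. What is shaped like the changeover_box but pink or yellow is not meant.

How it is judged:
On the way, in this order (a step that is already met when the one before it is completed fails the run):
1. the U-shaped handle stands at centre off, within 10 degrees (0.175 rad) of upright, still for a full second (value of joint changeover between -0.175 and 0.175 rad and velocity of joint changeover between -0.2 and 0.2 rad/s), for 1 s.
2. then the handle is fully over on the opposite side (beyond +0.57 rad, within about 10 degrees of the stop) (value of joint changeover above 0.57 rad), for 0.2 s.
At the end, for the whole second after the job is handed in: The changeover handle is at rest on the box's +x side, beyond +0.57 rad (within about 10 degrees of its stop), and the isolator's lever is still where it was (below 0.2 rad) (value of joint changeover above 0.57 rad and velocity of joint changeover between -0.1 and 0.1 rad/s and value of joint isolator below 0.2 rad); the robot touches nothing.
It fails at once if the isolator's lever was moved (0.2 rad or more) (value of joint isolator above 0.2 rad).
It also fails if it takes over 37 s, if anything falls off the work surface, if the arm or the gripper's body presses on something with over 40 N, if the wrist force passes 120 N, or if a joint passes its speed limit or range.

### The arm

A 6-joint arm with a two-finger parallel gripper is mounted at the origin on the work surface. World frame = base frame: x ahead of the robot, y to its left, z up, the work surface at z = 0. Lengths are in m, angles in rad, forces in N, time in s.
With the tool pointing down it reaches from about 0.3 to 0.875 m from the base axis. Payload 6.4 kg.
Tool frame: the origin (TCP) lies on the mounting face of the last link; the fingertips stand 173 mm ahead of it and the grasp point (between the pads) lies 155 mm ahead of it (ctrl.tip_reach is the distance from the TCP to the fingertips, in m); z points along the fingers, y is the line along which they close (so a half turn about z gives the same grasp; the last joint's range is limited). The gripper opens to 85 mm and grips with 20 to 120 N. Pads are 22 mm wide; open, the fingers measure 114 mm over their backs; the gripper's body (76 mm by 85 mm) begins 54 mm behind the grasp point. The pads swing forward as they close: fully open they stand 13 mm farther back than shut.
Start: joints at [-1.544, 0.181, 1.607, -0, 1.354, -0.206], TCP at [0.133, -0.56, 0.405] pointing down, gripper open.
Joint ranges: [-2.99, 2.99], [-0.89, 2.07], [0.3, 2.58], [-1.14, 4.28], [0, 2.63], [-3.12, 3.12]. Speed limits (rad/s): [2.57, 2.57, 3.01, 3.14, 3.14, 3.14].

### API

Orientations are given as a unit quaternion [w, x, y, z].
In Python, from bench import ctrl gives the robot as it stands.
- The arm moves only by the shell command python3 -m pendant 'ROWS'. ROWS is JSON, a list that holds one entry, the list of rows, each a list of 7 numbers: the opening, from 0 (shut) to 1 (fully open), then the shift along the tool's x, y, z in mm, then the turn, a rotation vector about the tool's x, y, z in rad. A call has 1 to 5 rows; each row is the pose to reach, as a shift and turn from the pose commanded when the call began, along the tool's axes at that moment; what a row does not reach only later rows make up. A row lasts 1/12 s, in which the tool goes at most 41.7 mm and 7.16 degrees, less where a joint would pass 70% of its speed; a pose out of reach is approached as far as the arm can. A call with a gripper value outside its range is refused whole. The fingers move at their own pace and stop on an object; the grip force is fixed at half the most. Time passes only in rows, so rows that repeat a pose let the fingers close. It gives the time, the measured TCP pose, the force, the opening and the grip force at its end, in the units of the state.
- ctrl.get_obs(): the state, without advancing time (a new reading comes with each control period).
- ctrl.camera(name): name is "scene" or "top"; returns the picture (420x560x3 uint8, red, green, blue); there is no depth.
- ctrl.camera_params(name): a dict with "mtx" (3x3 intrinsics, pixels), "world_from_camera" (4x4, takes a point from camera to world coordinates). Camera axes: x right, y down, z forward; pixel columns grow to the right and rows downward; lengths in m; the calibration is good to about 2 mm. A picture is of the moment at which its call begins. camera_params takes no time and is no camera call.
- ctrl.hand_in(): hands the job in; it is judged then, once.
Trained networks look in the newest picture that a camera, given by its name, has taken for a name from the list of things; names that differ only in an ending like _2 or _b are one class to them, and where a whole thing is asked for, a point or a joint stands for the part that bears it (a point fixed in the world has none). Each returns a list of dicts, best first, with "confidence" (0 to 1); they miss things now and then, are a little off and sometimes report something else, mostly with a low value. They report only what shows in the picture. A call takes as long as a camera call. They do not tell look-alikes from the thing itself.
- ctrl.boxes_of(camera, name): "point" ([column, row] as shares, 0 to 1, of the picture: columns of its width, rows of its height, amid what is visible of it).
The state is a dict: "time_s": time; "q": joint angles; "dq": joint speeds; "joint_efforts": joint torques, N m; "eef_pos": TCP position; "eef_rot": TCP orientation; "wrist_force": force on the tool from outside, world axes, zero at the start; "torque": the same for the moment, N m; "opening": opening from 0.0 (shut) to 1.0 (fully open); "grasp_force": force on a finger pad.
Only numpy, scipy, OpenCV 4.12 (cv2) and the standard library are available. Lean on these libraries where they do the work, as an engineer would, in place of code of your own. Each camera call takes 0.05 s, during which the arm holds its last target. There are 200 camera calls.

## Working session

There is one attempt and no reset: what is moved stays moved. The work goes in short steps, Python scripts to look and compute and a shell command to move; the robot and the scene stay as the last step left them, time stands still between calls to the robot, and variables do not carry over. Pictures are saved under pics/ and viewed, at most 10 in all, crops included, and the job is handed in when it is done.

```bash
ls; mkdir -p pics; python3 - <<'E'
from bench import ctrl
import cv2
o=ctrl.get_obs();print(o['time_s'],o['eef_pos'],o['eef_rot'])
for c in("scene","top"):
    im=ctrl.camera(c);cv2.imwrite(f"pics/{c}0.png",im[:,:,::-1])
    p=ctrl.camera_params(c);print(c,p['mtx'].tolist() if hasattr(p['mtx'],'tolist') else p['mtx'],p['world_from_camera'])
    for n in("changeover_box","changeover_bar","isolator"):
        print(n,[( round(d['point'][0]*560),round(d['point'][1]*420),round(d['confidence'],2)) for d in ctrl.boxes_of(c,n)])
E
```

```text
pics
0.0 [ 0.1326605  -0.55923667  0.40379241] [-8.55531390e-04  9.93232170e-01  1.16142681e-01  5.17261588e-05]
scene [[509.74885523581764, 0.0, 278.95384053686064], [0.0, 509.74885523581764, 210.79833003066489], [0.0, 0.0, 1.0]] [[ 0.449093    0.73630577 -0.50613169  1.0865807 ]
 [ 0.89331762 -0.38098549  0.23839819 -0.48576445]
 [-0.01729487 -0.55919931 -0.82885283  1.13763781]
 [ 0.          0.          0.          1.        ]]
changeover_box [(209, 217, 0.89), (308, 247, 0.88), (97, 262, 0.85), (435, 193, 0.46)]
changeover_bar [(310, 254, 0.92), (207, 192, 0.92), (85, 240, 0.81)]
isolator []
top [[500.24047843632417, 0.0, 283.25790751790316], [0.0, 500.24047843632417, 207.06140384084378], [0.0, 0.0, 1.0]] [[-0.01123126 -0.99076154  0.13514969  0.25477418]
 [-0.9998463   0.00930758 -0.01485719 -0.16955989]
 [ 0.01346201 -0.13529578 -0.9907138   1.62477616]
 [ 0.          0.          0.          1.        ]]
changeover_box [(331, 242, 0.95), (420, 243, 0.76)]
changeover_bar [(431, 238, 0.9), (335, 238, 0.85)]
isolator []
```

View pics/scene0.png

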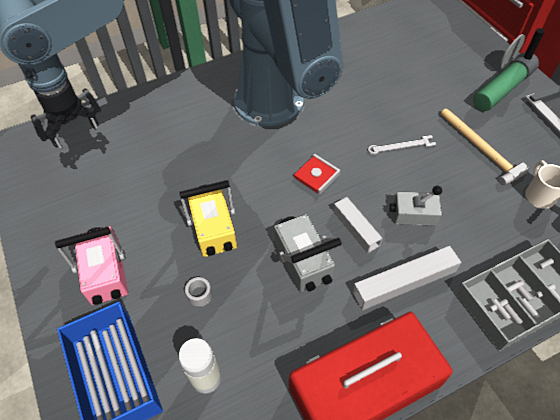

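View pics/top0.png

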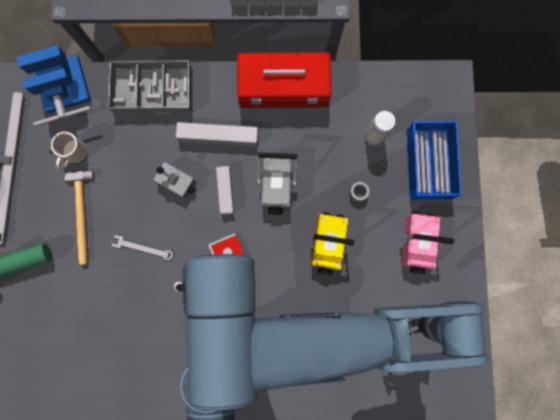

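The grey changeover box is at scene (305,250) and top (277,182). Its bar leans toward the two glands, away from the robot (top row about 156). The isolator is at scene (418,207), to the robot's left, with the yellow and pink look-alikes to its right. I'll zoom in on the grey box.

```bash
python3 - <<'E'
import cv2,numpy as np
a=cv2.imread("pics/scene0.png")[200:300,260:360];b=cv2.imread("pics/top0.png")[140:220,235:315]
a=cv2.resize(a,(400,400),interpolation=cv2.INTER_CUBIC);b=cv2.resize(b,(400,400),interpolation=cv2.INTER_CUBIC)
cv2.imwrite("pics/z.png",np.hstack([a,b]))
E
```

```text
(no output)
```

View pics/z.png

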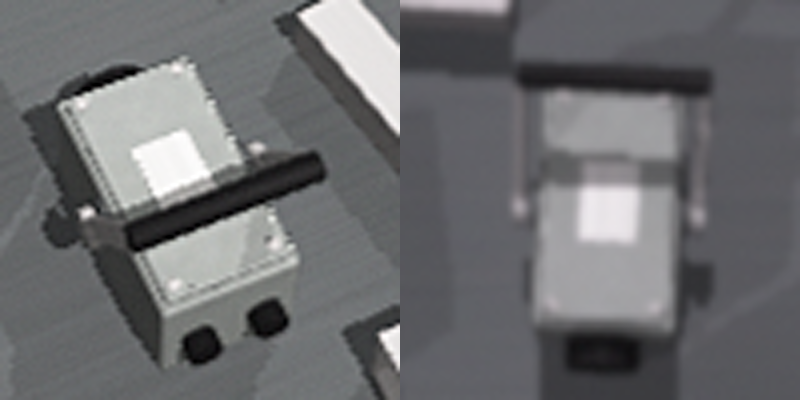

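```bash
cat >h.py <<'E'
import numpy as np,cv2
from bench import ctrl
def P(c):
    p=ctrl.camera_params(c);K=np.array(p['mtx']);T=np.linalg.inv(np.array(p['world_from_camera']));return K@T[:3]
def tri(a,b):
    X=cv2.triangulatePoints(P("scene"),P("top"),np.array(a,float).reshape(2,1),np.array(b,float).reshape(2,1)).ravel();return X[:3]/X[3]
def onz(c,px,z):
    M=P(c);H=M[:,[0,1,3]].copy();H[:,2]+=M[:,2]*z;v=np.linalg.solve(H,[*px,1]);return v[:2]/v[2]
E
python3 - <<'E'
from h import *
L=tri((341.2,240.5),(258.6,155));R=tri((292.5,259.5),(297.4,156));print(L,R,tri((317,250),(278,155.5)),np.linalg.norm(L-R))
for c,l,r in(("scene",(341.2,240.5),(292.5,259.5)),("top",(258.6,155),(297.4,156))):
    a,b=onz(c,l,.142),onz(c,r,.142);print(c,a,b,(a+b)/2,np.linalg.norm(a-b),np.degrees(np.arctan2(*(b-a))))
print(onz("top",(277,181.6),.085), onz("top",(263.6,157.6),.085),onz("top",(262,205.6),.085),onz("top",(290,206),.085))
from scipy.spatial.transform import Rotation as R_
q=ctrl.get_obs()['eef_rot'];print(R_.from_quat(np.roll(q,-1)).as_matrix().round(3))
E
```

```text
[ 0.61726427 -0.11594287  0.14768937] [ 0.61178399 -0.23464117  0.14995169] [ 0.61451469 -0.17545619  0.14845767] 0.11884628058101523
scene [ 0.61572277 -0.11072492] [ 0.60852135 -0.23115555] [ 0.61212206 -0.17094024] 0.12064575428159985 -176.5779432858501
top [ 0.61710893 -0.11879565] [ 0.61306592 -0.23648214] [ 0.61508742 -0.17763889] 0.11775591881575419 -178.03242949754215
[ 0.54538984 -0.17397746] [ 0.62253349 -0.13253499] [ 0.47002692 -0.12666444] [ 0.46795782 -0.21364655]
[[ 0.973  0.231 -0.   ]
 [ 0.231 -0.973  0.   ]
 [ 0.    -0.    -1.   ]]
```

```bash
python3 -m pendant '[[[1,28,-13,0,0,0,-0.0645],[1,56,-26,0,0,0,-0.129],[1,84,-39,0,0,0,-0.1935],[1,112,-52,0,0,0,-0.258],[1,139.4,-65.5,0,0,0,-0.3225]]]' && python3 -m pendant '[[[1,30.6,-3.6,0,0,0,-0.0645],[1,61.2,-7.1,0,0,0,-0.129],[1,92,-10.7,0,0,0,-0.1935],[1,122.4,-14.2,0,0,0,-0.258],[1,153,-17.8,0,0,0,-0.3225]]]' && python3 -m pendant '[[[1,30,6.3,0,0,0,-0.0645],[1,60,12.6,0,0,0,-0.129],[1,90.4,19,0,0,0,-0.1935],[1,120.6,25.3,0,0,0,-0.258],[1,150.7,31.6,0,0,0,-0.3225]]]' && python3 -m pendant '[[[1,26.6,15.6,0,0,0,-0.0645],[1,53.2,31.1,0,0,0,-0.129],[1,79.7,46.7,0,0,0,-0.1935],[1,106.3,62.2,0,0,0,-0.258],[1,132.9,77.8,0,0,0,-0.3225]]]'
python3 - <<'E'
from h import *
from scipy.spatial.transform import Rotation as R_
o=ctrl.get_obs();M=R_.from_quat(np.roll(o['eef_rot'],-1)).as_matrix();print(M.round(3),o['q'])
print(M.T@(np.array([.6145,-.1755,.291])-o['eef_pos'])*1000)
E
```

```text
time_s: 0.82
eef_pos: [0.2541, -0.4626, 0.4048]
eef_rot: [0.0, 0.961, 0.275, 0.0]
wrist_force: [0.3, -1.0, -0.1]
opening: 0.999
grasp_force: 0.0
time_s: 1.23
eef_pos: [0.3748, -0.3667, 0.4049]
eef_rot: [0.0, 0.905, 0.426, 0.0]
wrist_force: [0.4, -0.5, -0.3]
opening: 0.998
grasp_force: 0.0
time_s: 1.65
eef_pos: [0.4955, -0.2709, 0.4049]
eef_rot: [0.0, 0.824, 0.566, 0.0]
wrist_force: [0.7, -0.3, 0.5]
opening: 1.001
grasp_force: 0.0
time_s: 2.07
eef_pos: [0.6161, -0.1752, 0.4047]
eef_rot: [0.0, 0.723, 0.691, -0.0]
wrist_force: [0.7, -1.2, -0.6]
opening: 1.002
grasp_force: 0.0
[[ 0.045  0.999  0.   ]
 [ 0.999 -0.045 -0.   ]
 [-0.     0.    -1.   ]] [-4.61932644e-01  3.24180614e-01  1.43143325e+00 -4.88578432e-05
  1.38594016e+00 -4.17209621e-01]
[ -0.40786886  -1.60715627 113.68292258]
```

```bash
python3 -m pendant '[[[1,0,-1.5,25,0,0,0],[1,0,-1.5,50,0,0,0],[1,0,-1.5,75,0,0,0],[1,0,-1.5,95,0,0,0],[1,0,-1.5,114,0,0,0]]]' && python3 -m pendant '[[[0.35,0,0,0,0,0,0],[0.35,0,0,0,0,0,0],[0.35,0,0,0,0,0,0],[0.35,0,0,0,0,0,0],[0.35,0,0,0,0,0,0]]]'
python3 - <<'E'
from h import *
a=ctrl.camera("scene")[150:300,220:370];b=ctrl.camera("top")[120:240,215:335]
cv2.imwrite("pics/g1.png",np.hstack([cv2.resize(i,(400,400),interpolation=2)[:,:,::-1] for i in(a,b)]))
E
```

```text
time_s: 2.48
eef_pos: [0.6133, -0.1759, 0.289]
eef_rot: [-0.001, 0.724, 0.69, -0.0]
wrist_force: [0.9, -0.5, 0.9]
opening: 0.996
grasp_force: 0.0
time_s: 2.9
eef_pos: [0.6141, -0.1766, 0.2926]
eef_rot: [0.001, 0.724, 0.69, 0.001]
wrist_force: [-0.0, 1.0, -0.7]
opening: 0.35
grasp_force: 0.0
```

View pics/g1.png

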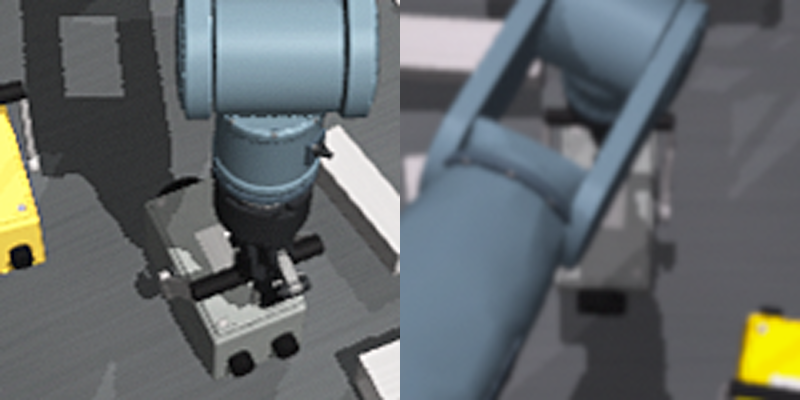

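The fingers straddle the middle of the bar, at about (265,265) in the left crop. Next I push it to upright and pause for 2 s.

```bash
python3 -m pendant '[[[0.35,0,-8,-7,0,0,0],[0.35,0,-16,-13,0,0,0],[0.35,0,-24,-17,0,0,0],[0.35,0,-32,-21,0,0,0],[0.35,0,-40,-24,0,0,0]]]' && python3 -m pendant '[[[0.35,0,-8,-2,0,0,0],[0.35,0,-16,-4,0,0,0],[0.35,0,-24,-5,0,0,0],[0.35,0,-32,-5,0,0,0],[0.35,0,-39,-5,0,0,0]]]'
python3 - <<'E'
from h import *
a=ctrl.camera("scene")[150:300,220:370];b=ctrl.camera("top")[120:240,215:335]
cv2.imwrite("pics/g2.png",np.hstack([cv2.resize(i,(400,400),interpolation=2)[:,:,::-1] for i in(a,b)]))
E
```

```text
time_s: 3.42
eef_pos: [0.5729, -0.1742, 0.3158]
eef_rot: [0.001, 0.724, 0.69, 0.0]
wrist_force: [4.3, 1.8, -1.9]
opening: 0.351
grasp_force: 2.1
time_s: 3.83
eef_pos: [0.534, -0.1725, 0.3205]
eef_rot: [0.001, 0.724, 0.69, 0.0]
wrist_force: [4.6, 0.2, 2.6]
opening: 0.351
grasp_force: 1.9
```

View pics/g2.png

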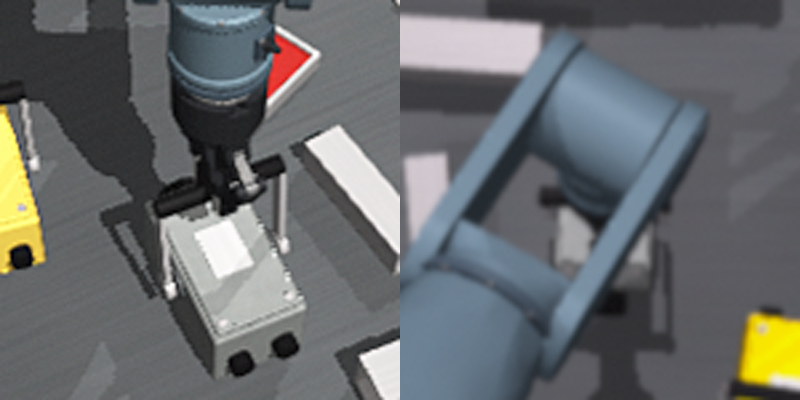

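The handle is up, with bar ends at (158,208) and (285,163) in the left crop. I'll check the bar's position at z=0.17.

```bash
python3 - <<'E'
from h import *
a=onz("scene",(279.3,228),.17);b=onz("scene",(326.9,211.1),.17);print(a,b,(a+b)/2,np.linalg.norm(a-b))
a=onz("top",(215+540*.3-120,120+197*.3),.17);print(a)
E
```

```text
[ 0.53757158 -0.22762993] [ 0.5467987  -0.11050469] [ 0.54218514 -0.16906731] 0.11748813174198329
[ 0.53737089 -0.1146947 ]
```

```bash
for i in 1 2 3 4 5; do python3 -m pendant '[[[0.35,0,0,0,0,0,0],[0.35,0,0,0,0,0,0],[0.35,0,0,0,0,0,0],[0.35,0,0,0,0,0,0],[0.35,0,0,0,0,0,0]]]'|grep -E "time|eef_pos|wrist"; done
```

```text
time_s: 4.35
eef_pos: [0.5347, -0.1725, 0.3193]
wrist_force: [-0.3, 0.6, 0.0]
time_s: 4.77
eef_pos: [0.5346, -0.1725, 0.3197]
wrist_force: [0.1, 0.4, 0.2]
time_s: 5.18
eef_pos: [0.5346, -0.1725, 0.3197]
wrist_force: [-0.1, 0.4, -0.8]
time_s: 5.6
eef_pos: [0.5346, -0.1725, 0.3197]
wrist_force: [-0.0, 0.4, 0.4]
time_s: 6.02
eef_pos: [0.5346, -0.1725, 0.3197]
wrist_force: [1.0, -0.7, -0.2]
```

```bash
python3 -m pendant '[[[0.35,0,-8,0,0,0,0],[0.35,0,-16,1,0,0,0],[0.35,0,-24,3,0,0,0],[0.35,0,-32,5,0,0,0],[0.35,0,-40,8,0,0,0]]]' && python3 -m pendant '[[[0.35,0,-8,3,0,0,0],[0.35,0,-16,7,0,0,0],[0.35,0,-24,13,0,0,0],[0.35,0,-30,17,0,0,0],[0.35,0,-34,19,0,0,0]]]' && python3 -m pendant '[[[0.35,0,0,0,0,0,0],[0.35,0,0,0,0,0,0],[0.35,0,0,0,0,0,0],[0.35,0,0,0,0,0,0]]]'
python3 - <<'E'
from h import *
a=ctrl.camera("scene")[120:270,200:350]
cv2.imwrite("pics/g3.png",cv2.resize(a,(400,400),interpolation=2)[:,:,::-1])
E
```

```text
time_s: 6.43
eef_pos: [0.4939, -0.1704, 0.3115]
eef_rot: [0.0, 0.724, 0.69, 0.0]
wrist_force: [5.7, 0.2, -3.9]
opening: 0.349
grasp_force: 2.8
time_s: 6.85
eef_pos: [0.4671, -0.1694, 0.299]
eef_rot: [0.012, 0.725, 0.689, 0.009]
wrist_force: [49.0, 15.8, 12.0]
opening: 0.351
grasp_force: 23.9
time_s: 7.18
eef_pos: [0.4675, -0.1692, 0.299]
eef_rot: [0.012, 0.724, 0.689, 0.008]
wrist_force: [39.0, 12.1, 7.5]
opening: 0.351
grasp_force: 19.0
```

View pics/g3.png

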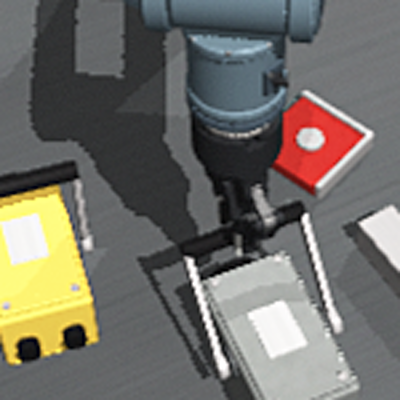

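The bar has come up against the +x stop at crop (245,235), where a 40 N reaction built up. I'll back off to take the load off the finger, lift straight up and verify.

```bash
python3 -m pendant '[[[0.35,0,3,0,0,0,0],[0.35,0,6,0,0,0,0],[0.35,0,9,0,0,0,0],[0.35,0,9,0,0,0,0],[0.35,0,9,0,0,0,0]]]' 
```

```text
time_s: 7.65
eef_pos: [0.4714, -0.1701, 0.2953]
eef_rot: [0.004, 0.724, 0.69, 0.002]
wrist_force: [10.6, 0.5, 5.7]
opening: 0.348
grasp_force: 5.1
```

```bash
python3 -m pendant '[[[0.35,0,2,0,0,0,0],[0.35,0,4,0,0,0,0],[0.35,0,6,0,0,0,0],[0.35,0,6,0,0,0,0],[0.35,0,6,0,0,0,0]]]' 
```

```text
time_s: 8.07
eef_pos: [0.4751, -0.1695, 0.292]
eef_rot: [-0.001, 0.724, 0.69, -0.0]
wrist_force: [0.7, 0.7, -0.1]
opening: 0.347
grasp_force: 0.0
```

```bash
python3 -m pendant '[[[0.35,0,0,-10,0,0,0],[0.35,0,0,-25,0,0,0],[0.35,0,0,-45,0,0,0],[0.35,0,0,-70,0,0,0],[0.35,0,0,-100,0,0,0]]]' && python3 -m pendant '[[[0.35,0,0,-20,0,0,0],[0.35,0,0,-40,0,0,0],[0.35,0,0,-40,0,0,0],[0.35,0,0,-40,0,0,0],[0.35,0,0,-40,0,0,0]]]'
python3 - <<'E'
from h import *
a=ctrl.camera("scene")[120:270,200:350]
cv2.imwrite("pics/g4.png",cv2.resize(a,(400,400),interpolation=2)[:,:,::-1])
E
```

```text
time_s: 8.48
eef_pos: [0.475, -0.1693, 0.3929]
eef_rot: [-0.002, 0.724, 0.69, -0.0]
wrist_force: [0.5, -0.2, -1.0]
opening: 0.347
grasp_force: 0.0
time_s: 8.9
eef_pos: [0.4753, -0.1695, 0.432]
eef_rot: [-0.001, 0.724, 0.69, -0.0]
wrist_force: [-0.6, 0.5, -0.2]
opening: 0.352
grasp_force: 0.0
```

View pics/g4.png

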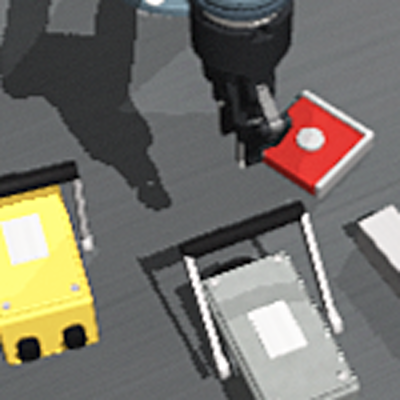

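The gripper is clear. The bar (crop (185,248) to (305,210)) is still where it stood against the +x stop.

```bash
python3 - <<'E'
from h import *
a,b=[onz("scene",(200+u*.375,120+v*.375),.14) for u,v in((185,248),(305,210))];print((a+b)/2,np.linalg.norm(a-b))
if .45<(a+b)[0]/2<.481: print(ctrl.hand_in())
E
```

```text
[ 0.47893993 -0.16472893] 0.11458811576629335
the job is handed in; nothing more can be done
None
```

The changeover handle was held upright for about 2.2 s, then thrown over to its +x stop and released. The last picture put the bar about 62 mm past the pivot (roughly +0.6 rad; 0.57 needed). I never moved near the isolator, and the job is handed in.

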